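# Line up the test-bench valves: shut the drain, set the feed to its pointer

### The job

Get the bench's test line ready. First shut the drain valve fully (the valve with the shorter lever and no scale plate), its lever straight across the pipe against its stop; then turn the lever of the feed valve (longer lever, round scale plate) until it lies right over its setting pointer and leave it there. Do not shift the pointer, and leave the other things on the bench where they are.

Things in the scene. Friction and masses are not known exactly. Their poses are not given: they have to be found in the camera images.
- drain_valve: Drain valve. Fixed 27 mm pipe loop: it rises at two ends 85 mm from the stem (floor flanges 70 mm wide) and runs level; highest part 94 mm above the bench. Origin on the bench on the vertical stem's axis; z up, y along the pipe, x the way the lever points when shut. Place and yaw vary; the valves may swap sides.
- drain_lever (a joint): Drain valve (starts open, 1.15 to 1.55). Level lever, 130 mm from stem axis to free end; outer 75 mm a black sleeve 22 mm wide, 127 to 143 mm above the bench (stem nut to 149). 0 = shut, across the pipe (valve's +x), at its stop; 1.571 = fully open, along the pipe (+y); grows anticlockwise from above. Stays where left; friction 0.35 N m.
- drain_lever_end (a point): point at the free end of the drain lever, mid-thickness, 130 mm from the stem's axis and 135 mm above the bench; x axis points from the stem along the lever, z up.
- feed_valve: Feed valve, with a round scale plate 110 mm across under the lever. Fixed 27 mm pipe loop: it rises at two ends 85 mm from the stem (floor flanges 70 mm wide) and runs level; highest part (pointer apart) 94 mm above the bench. Origin on the bench on the vertical stem's axis; z up, y along the pipe, x the way the lever points when shut. Place and yaw vary; the valves may swap sides.
- feed_lever (a joint): Feed valve (starts nearly shut, 0 to 0.35). Level lever, 160 mm from stem axis to free end; outer 90 mm a black sleeve 22 mm wide, 127 to 143 mm above the bench (stem nut to 149). 0 = shut, across the pipe (valve's +x), at its stop; 1.571 = fully open, along the pipe (+y); grows anticlockwise from above. Stays where left; friction 0.35 N m.
- feed_lever_end (a point): point at the free end of the feed lever, mid-thickness, 160 mm from the stem's axis and 135 mm above the bench; x axis points from the stem along the lever, z up.
- pointer (a joint): Setting pointer of the feed valve, clamped hard: a steel strip 9 mm wide on the same stem, below the lever (top 102 mm above the bench), ending beyond the lever in an upright finger 9 x 6 mm, 180 to 186 mm from the stem axis, up to 145 mm high. Same scale as feed_lever (same zero and direction): the lever is right when both values are equal. Lies between 0.65 and 1.3.
- pointer_end (a point): top of the pointer's upright finger, 182.5 mm from the stem's axis and 145 mm above the bench; x axis points from the stem along the pointer, z up.
- flange: loose blind flange, a flat steel disc 130 mm across and 20 mm high; origin under its centre.
- switch_unit: loose level-switch unit: red round housing on a steel flange, about 120 x 145 mm, 75 mm high; origin under the flange's centre.
- wrench: loose steel wrench, 200 mm long, lying flat; origin at its middle, underside.
- screwdriver: loose screwdriver, 190 mm long, lying flat between the two valves; origin at its middle, underside.

How it is judged (in metres and radians):
On the way, in this order (a step that is already met when the one before it is completed fails the run):
1. the drain lever is shut (within 5 degrees of its stop) (value of joint drain_lever below 0.087 rad), for 0.2 s.
2. the feed lever lies over the pointer (within 4 degrees), the drain still shut (angle between the x axis of feed_lever_end and the x axis of pointer_end, either way round below 0.07 rad and value of joint drain_lever below 0.087 rad), for 0.2 s.
At the end, for the whole second after the job is handed in: The drain lever is within 5 degrees (0.087 rad) of shut and the feed lever within 4 degrees (0.07 rad) of the pointer's direction, both at rest; the pointer and the loose things are where they were (pointer end within 8 mm, loose things within 30 mm) (all of step 2 and velocity of joint drain_lever between -0.05 and 0.05 rad/s and velocity of joint feed_lever between -0.05 and 0.05 rad/s); the robot touches nothing.
It fails at once if the setting pointer is shifted (its end by more than 8 mm) (distance of pointer_end from where it was at the start of the episode above 0.008 m).
It fails at once if one of the loose things on the bench is moved by more than 30 mm (distance of any of flange, switch_unit, wrench, screwdriver from where it was at the start of the episode above 0.03 m).
It also fails if it takes over 64 s, if anything falls off the work surface, if the arm or the gripper's body presses on something with over 40 N, if the wrist force passes 120 N, or if a joint passes its speed limit or range.

### The arm

A 7-joint arm with a two-finger parallel gripper is mounted at the origin on the work surface. World frame = base frame: x ahead of the robot, y to its left, z up, the work surface at z = 0. Lengths are in m, angles in degrees, forces in N, time in s.
With the tool pointing down it reaches from about 0.425 to 0.875 m from the base axis. Payload 4.7 kg.
Tool frame: the origin (TCP) lies at the very end of the fingers, on their centre line; the grasp point (between the pads) lies 19 mm behind it (env.grasp_offset is the distance from the TCP to the grasp point, in m); z points along the fingers, y is the line along which they close (so a half turn about z gives the same grasp; the last joint's range is limited). The gripper opens to 87 mm and grips with 3 to 60 N. Pads are 19 mm wide; open, the fingers measure 117 mm over their backs; the gripper's body (75 mm by 190 mm) begins 51 mm behind the grasp point.
Start: joints at [-70.411, 18.392, -4.016, 83.108, 1.295, 78.541, -3.26], TCP at [0.209, 0.615, 0.223] pointing down, gripper open.
Joint ranges: [-163.93, 163.93], [-17.29, 119.83], [-79.2, 71.16], [3.27, 140.29], [-89.18, 269.18], [5.43, 117.66], [-154.24, 154.24]. Speed limits (degrees/s): [147.25, 147.25, 180, 180, 180, 180, 180].

### API

Orientations are given as [roll, pitch, yaw] about the fixed x, y, z axes, in that order (R = Rz(yaw) Ry(pitch) Rx(roll)).
In Python, from cell import env gives the robot as it stands. The module is installed in compiled form; this text tells all that it offers.
- The arm moves only by the tool drive_tool, never from a script. Its argument "moves" is one flat list of numbers, 5 for each row, row after row: the shift along the tool's x, y, z in units of 40 mm (1.0 is 40 mm), then the turn about the tool's z in units of 10 degrees (1.0 is 10 degrees), then the finger opening in mm, from 0 to 87. A call has 1 to 5 rows; each row is the pose to reach, as a shift and turn from the pose commanded when the call began, along the tool's axes at that moment; what a row does not reach only later rows make up. A row lasts 1/8 s, in which the tool goes at most 62.5 mm and 10.7 degrees, less where a joint would pass 70% of its speed; a pose out of reach is approached as far as the arm can. A call with a gripper value outside its range is refused whole. The fingers move at their own pace and stop on an object; "squeeze" is the grip in N (left out, the last holds). Time passes only in rows, so rows that repeat a pose let the fingers close. It gives the time, the measured TCP pose, the force, the opening and the grip force at its end, in the units of the state.
- env.get_obs(): the state, without advancing time (a new reading comes with each control period).
- env.read_camera(name): name is "scene" or "top" or "wrist"; returns (picture, depth): 400x640x3 uint8, red, green, blue; 400x640 float32, m along the optical axis (not along the pixel's ray), 0 where there is no reading.
- env.camera_model(name): a dict with "K" (3x3 intrinsics, pixels), "rvec" (rotation vector, rad) and "tvec" (3), from world to camera coordinates, as OpenCV has them; the wrist camera has in their place "tool_from_camera" (4x4, takes a point from camera to tool coordinates, whose origin is the TCP and whose axes are the flange's). Camera axes: x right, y down, z forward; pixel columns grow to the right and rows downward; lengths in m; the calibration is good to about 2 mm. A picture is of the moment at which its call begins: read the wrist's pose just before it. camera_model takes no time and is no camera call.
- env.sign_off(): hands the job in; it is judged then, once.
The state is a dict: "time_s": time; "qpos": joint angles; "joint_velocities": joint speeds; "effort": joint torques, N m; "tool_pos": TCP position; "tool_rot": TCP orientation; "force": force on the tool from outside, world axes, zero at the start; "wrist_torque": the same for the moment, N m; "grip_width": finger opening in m; "grasp_force": force on a finger pad.
Only numpy, scipy, OpenCV 4.12 (cv2) and the standard library are available. Lean on these libraries where they do the work, as an engineer would, in place of code of your own. Each camera call takes 0.05 s, during which the arm holds its last target. There are 200 camera calls.

## Working session

There is one attempt and no reset: what is moved stays moved. The work goes in short steps, Python scripts to look and compute and a tool call to move; the robot and the scene stay as the last step left them, time stands still between calls to the robot, and variables do not carry over. Pictures are saved under pics/ and viewed, at most 10 in all, crops included, and the job is handed in when it is done.

Besides the shell and the picture viewer there is one more tool, called as name(argument=value, ...) on one line, values as JSON. drive_tool: Moves the arm, as the interface text tells. Its arguments: {"type":"object","properties":{"moves":{"type":"array","items":{"type":"number"}},"squeeze":{"type":"number"}},"required":["moves"]}

```bash
mkdir -p pics; cat > h.py <<'E'
import numpy as np, cv2
from scipy.spatial.transform import Rotation as R
from cell import env
def cloud(name):
    o=env.get_obs(); img,d=env.read_camera(name); m=env.camera_model(name); K=m["K"]
    v,u=np.mgrid[0:400,0:640]
    P=np.stack([(u-K[0][2])/K[0][0]*d,(v-K[1][2])/K[1][1]*d,d],-1).astype(float)
    if name=="wrist":
        T=np.array(m["tool_from_camera"]); P=P@T[:3,:3].T+T[:3,3]
        P=P@R.from_euler('xyz',o["tool_rot"],degrees=True).as_matrix().T+np.array(o["tool_pos"])
    else:
        r=cv2.Rodrigues(np.array(m["rvec"],float))[0]; P=(P-np.array(m["tvec"]).ravel())@r
    P[d==0]=np.nan
    return img,P
E
python3 - <<'E'
from h import *
print(env.get_obs())
for n in("top","scene"):
    i,P=cloud(n); cv2.imwrite(f"pics/{n}.png",i[:,:,::-1]); np.savez(n+".npz",i=i,P=P)
    print(n,np.nanmin(P,(0,1)),np.nanmax(P,(0,1)))
E
```

```text
{'time_s': 0.0, 'qpos': array([-70.41094766,  18.43995377,  -4.01575106,  83.17428507,
         1.29511645,  78.53829505,  -3.25876013]), 'joint_velocities': array([ 0.03702104,  0.03805858,  0.02636109, -0.06468993, -0.02927336,
       -0.04284922,  0.04589069]), 'effort': array([-8.50683500e-05, -4.91277266e+01, -4.03877953e-01, -3.12524557e+01,
       -6.39783195e-02,  4.38311999e-02,  1.76490903e-04]), 'tool_pos': array([0.20914453, 0.61486966, 0.22145679]), 'tool_rot': array([-1.79892712e+02,  5.61878427e-03,  1.61222160e+02]), 'force': array([0.39911259, 0.49855508, 0.01287727]), 'wrist_torque': array([-0.0278074 ,  0.00475506, -0.02843019]), 'grasp_force': 0.0, 'grip_width': 0.08706465317721318}
top [-0.31192756 -1.33559335 -0.77065421] [1.47021802 1.48285244 0.34803471]
scene [-1.77571274 -0.652256   -0.76393207] [1.56844157 1.99271975 0.31431086]
```

View pics/top.png

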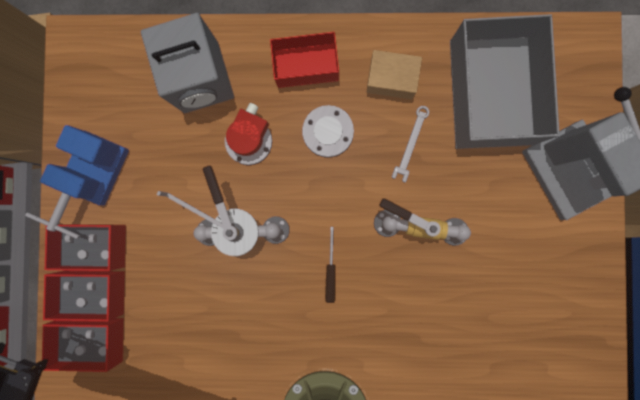

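View pics/scene.png

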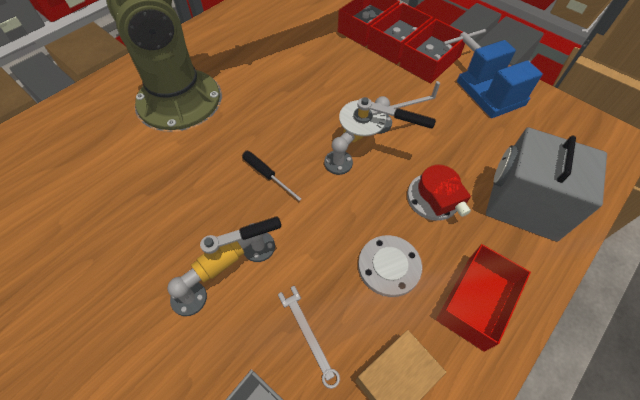

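The top view shows the feed valve at about (233,231), its lever tip at (209,170) and the pointer finger at (163,193). The drain stem is at about (433,229), with its lever tip at (383,204). The scene view agrees. Next I'll measure these.

```bash
python3 - <<'E'
from h import *
for n in("top","scene"):
    f=np.load(n+".npz"); i,P=f["i"].astype(int),f["P"]
    z=P[...,2]; dark=i.max(2)<70
    for nm,(x0,x1,y0,y1) in dict(feed=(.3,.75,.1,.5),drain=(.3,.75,-.5,-.1)).items():
        b=(P[...,0]>x0)&(P[...,0]<x1)&(P[...,1]>y0)&(P[...,1]<y1)
        s=b&dark&(z>.12)&(z<.155); p=P[s]
        c=np.median(p,0); 
        rect=cv2.minAreaRect((p[:,:2]*1000).astype(np.float32))
        print(n,nm,"sleeve",len(p),c.round(4),rect)
        u,sv,vt=np.linalg.svd(p[:,:2]-p[:,:2].mean(0),full_matrices=False); print("  dir",np.degrees(np.arctan2(vt[0,1],vt[0,0])),p[:,:2].mean(0))
        q=b&~dark&(z>.142)&(z<.16); print("  nut/finger >.142:",P[q].round(3)[::max(1,q.sum()//12)].tolist())
        if nm=="feed":
            q=b&~dark&(z>.09)&(z<.108); pp=P[q]; print("  plate",len(pp),cv2.minEnclosingCircle((pp[:,:2]*1000).astype(np.float32)),np.median(pp,0)); np.save(n+"_pl.npy",pp)
E
```

```text
top feed sleeve 282 [0.5694 0.2519 0.1423] ((568.76025390625, 252.7829132080078), (83.48918151855469, 18.29564666748047), 20.70175552368164)
  dir -159.4914393120485 [0.56867362 0.25251527]
  nut/finger >.142: [[0.612, 0.259, 0.143], [0.603, 0.254, 0.143], [0.556, 0.258, 0.144], [0.548, 0.377, 0.146], [0.546, 0.375, 0.144], [0.531, 0.23, 0.145], [0.467, 0.215, 0.148], [0.465, 0.215, 0.148], [0.463, 0.219, 0.15], [0.463, 0.207, 0.143], [0.46, 0.21, 0.147], [0.458, 0.212, 0.152], [0.456, 0.212, 0.151]]
  plate 1590 ((509.64410400390625, 249.66090393066406), 129.54002380371094) [0.46568058 0.21285872 0.09430925]
top drain sleeve 233 [ 0.5162 -0.1546  0.1424] ((515.7559814453125, -154.65911865234375), (67.22959899902344, 16.86147689819336), 62.37828063964844)
  dir -117.85525923058867 [ 0.51576323 -0.15450396]
  nut/finger >.142: [[0.538, -0.13, 0.143], [0.532, -0.146, 0.143], [0.521, -0.163, 0.144], [0.514, -0.179, 0.143], [0.51, -0.19, 0.144], [0.482, -0.235, 0.145], [0.48, -0.237, 0.149], [0.477, -0.235, 0.148], [0.475, -0.232, 0.15], [0.475, -0.245, 0.148], [0.473, -0.238, 0.151], [0
[... 476 characters left out ...]
4, 0.253, 0.142], [0.559, 0.257, 0.143], [0.58, 0.264, 0.143], [0.596, 0.272, 0.142]]
  plate 1171 ((492.5124816894531, 270.95880126953125), 120.00303649902344) [0.47899599 0.20554319 0.09431351]
scene drain sleeve 493 [ 0.5188 -0.1603  0.1422] ((504.26922607421875, -183.93411254882812), (132.78639221191406, 20.04151153564453), 62.39995193481445)
  dir -116.2494012789986 [ 0.51838543 -0.16129271]
  nut/finger >.142: [[0.521, -0.13, 0.143], [0.503, -0.165, 0.143], [0.47, -0.233, 0.148], [0.474, -0.233, 0.149], [0.472, -0.237, 0.148], [0.471, -0.242, 0.15], [0.479, -0.235, 0.15], [0.476, -0.239, 0.15], [0.473, -0.244, 0.149], [0.48, -0.237, 0.148], [0.48, -0.241, 0.15], [0.479, -0.244, 0.149]]
```

```bash
cat >> h.py <<'E'
def units(*targets):
    o=env.get_obs(); p=np.array(o["tool_pos"]); rot=R.from_euler('xyz',o["tool_rot"],degrees=True)
    yaw=o["tool_rot"][2]; print("t",round(o["time_s"],2),"pos",p.round(4),"rot",np.round(o["tool_rot"],2),"F",np.round(o["force"],1),"q7",round(o["qpos"][6],1))
    for x,y,z,w in targets:
        d=rot.inv().apply(np.array([x,y,z])-p)/.04
        print((x,y,z,w),"->",d.round(3),round(-((w-yaw+180)%360-180)/10,3))
def lev(s,r,deg,z): a=np.radians(deg); return (round(s[0]+r*np.cos(a),4),round(s[1]+r*np.sin(a),4),z,deg)
D=(.475,-.238); F=(.461,.212)
E
python3 - <<'E'
from h import *
units((.45,.30,.24,110),(.5,0,.24,62))
i=np.load("top.npz"); P=i["P"]; b=(P[...,2]>.05)&(P[...,2]<.1)&(P[...,1]<-.1)&(P[...,1]>-.4)&(P[...,0]>.3)&(P[...,0]<.6)
q=P[b][:,:2]; print(cv2.minAreaRect((q*1000).astype(np.float32)),q.mean(0)); v=np.linalg.svd(q-q.mean(0),full_matrices=False)[2][0]; print(np.degrees(np.arctan2(v[1],v[0])))
E
```

```text
t 0.1 pos [0.2092 0.6149 0.2216] rot [-1.7990e+02  1.0000e-02  1.6122e+02] F [ 0.4 -0.8  0.4] q7 -3.3
(0.45, 0.3, 0.24, 110) -> [-8.235 -5.516 -0.45 ] 5.122
(0.5, 0, 0.24, 62) -> [-11.833 -12.214  -0.439] 9.922
((474.7177429199219, -237.72531127929688), (204.99252319335938, 47.3612174987793), 82.8545150756836) [ 0.47304496 -0.23700824]
-96.19965498154265
```

drive_tool(moves=[-8.2,-5.5,-0.45,5.1,40,-8.2,-5.5,-0.45,5.1,40,-8.2,-5.5,-0.45,5.1,40,-8.2,-5.5,-0.45,5.1,40,-8.2,-5.5,-0.45,5.1,40])

```text
time_s: 0.72
tool_pos: [0.3996, 0.3654, 0.2366]
tool_rot: [-180.0, -0.0, 109.9]
force: [1.1, 0.6, -0.8]
grip_width: 0.0455
grasp_force: 0.0
```

```bash
python3 -c "
from h import *
units((.45,.30,.24,110),(.5,.05,.22,70))"
```

```text
t 0.72 pos [0.3996 0.3654 0.2366] rot [-179.99   -0.    109.94] F [ 1.1  0.6 -0.8] q7 -24.5
(0.45, 0.3, 0.24, 110) -> [-1.966  0.627 -0.084] -0.006
(0.5, 0.05, 0.22, 70) -> [-8.268 -0.329  0.416] 3.994
```

drive_tool(moves=[-8.2,-0.3,0.4,4,36,-8.2,-0.3,0.4,4,36,-8.2,-0.3,0.4,4,36,-8.2,-0.3,0.4,4,36,-8.2,-0.3,0.4,4,36])

```text
time_s: 1.35
tool_pos: [0.496, 0.0687, 0.2213]
tool_rot: [-180.0, -0.0, 70.2]
force: [0.7, 0.1, -0.1]
grip_width: 0.0363
grasp_force: 0.0
```

```bash
python3 -c "
from h import *
units(lev(D,.095,62.1,.2))"
```

```text
t 1.35 pos [0.496  0.0687 0.2213] rot [-1.800e+02 -3.000e-02  7.017e+01] F [ 0.7  0.1 -0.1] q7 -30.8
(np.float64(0.5195), np.float64(-0.154), 0.2, 62.1) -> [-5.037  2.442  0.531] 0.807
```

drive_tool(moves=[-5,2.4,0.5,0.8,36,-5,2.4,0.5,0.8,36,-5,2.4,0.5,0.8,36,-5,2.4,0.5,0.8,36,-5,2.4,0.5,0.8,36])

```text
time_s: 1.98
tool_pos: [0.5175, -0.1538, 0.2011]
tool_rot: [-180.0, 0.1, 61.8]
force: [0.1, 0.3, 0.4]
grip_width: 0.0362
grasp_force: 0.0
```

drive_tool(moves=[0,0,0,0,36,0,0,0,0,36])

```text
time_s: 2.22
tool_pos: [0.5187, -0.1482, 0.2015]
tool_rot: [-180.0, -0.0, 62.4]
force: [-1.3, 0.7, 0.1]
grip_width: 0.0361
grasp_force: 0.0
```

```bash
python3 -c "
from h import *
units(lev(D,.095,62.1,.122))
i,P=cloud('wrist'); cv2.imwrite('pics/w1.png',i[:,:,::-1])"
```

```text
t 2.23 pos [ 0.5187 -0.1482  0.2015] rot [-1.7997e+02 -4.0000e-02  6.2380e+01] F [-1.3  0.7  0.1] q7 -10.5
(np.float64(0.5195), np.float64(-0.154), 0.122, 62.1) -> [-0.121  0.085  1.986] 0.028
```

View pics/w1.png

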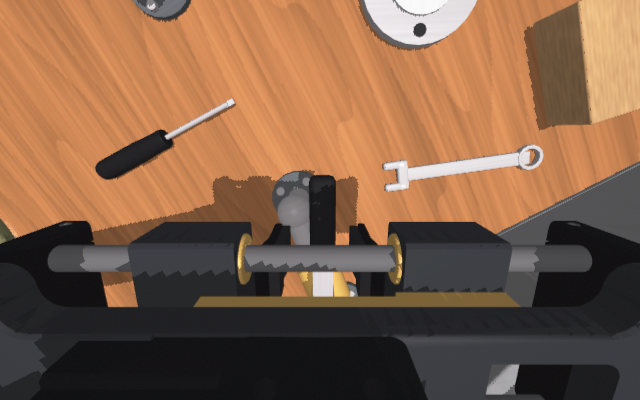

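The wrist view shows the drain lever at column ~322, centred between the fingers (insides at ~285 and ~358). I'll go down.

drive_tool(moves=[-0.1,0.08,1,0,36,-0.1,0.08,2,0,36,-0.1,0.08,2,0,30,-0.1,0.08,2,0,30])

```text
time_s: 2.78
tool_pos: [0.5205, -0.1547, 0.123]
tool_rot: [179.9, -0.0, 62.3]
force: [0.5, 0.4, -0.3]
grip_width: 0.0308
grasp_force: 0.0
```

```bash
python3 -c "
from h import *
units(*[lev(D,.095,a,.122) for a in (52,42,32,22,12)])"
```

```text
t 2.77 pos [ 0.5205 -0.1547  0.123 ] rot [ 1.7991e+02 -4.0000e-02  6.2270e+01] F [ 0.5  0.4 -0.3] q7 -6.8
(np.float64(0.5335), np.float64(-0.1631), 0.122, 52) -> [-0.034  0.385  0.025] 1.027
(np.float64(0.5456), np.float64(-0.1744), 0.122, 42) -> [-0.143  0.784  0.026] 2.027
(np.float64(0.5556), np.float64(-0.1877), 0.122, 32) -> [-0.321  1.16   0.026] 3.027
(np.float64(0.5631), np.float64(-0.2024), 0.122, 22) -> [-0.559  1.497  0.026] 4.027
(np.float64(0.5679), np.float64(-0.2182), 0.122, 12) -> [-0.853  1.787  0.027] 5.027
```

drive_tool(moves=[0,0.2,0.02,0.5,30,-0.03,0.39,0.02,1.0,30,-0.08,0.59,0.02,1.5,30,-0.14,0.78,0.02,2.0,30,-0.23,0.97,0.02,2.5,30])

```text
time_s: 3.4
tool_pos: [0.55, -0.1799, 0.1227]
tool_rot: [-179.9, -0.1, 37.1]
force: [-3.7, 3.0, 1.0]
grip_width: 0.0302
grasp_force: 2.1
```

```bash
python3 -c "
from h import *
units(*[lev(D,.095,a,.122) for a in (32,27,22,17,12,7,2,-2)])"
```

```text
t 3.4 pos [ 0.55   -0.1799  0.1227] rot [-1.799e+02 -1.100e-01  3.714e+01] F [-3.7  3.   1. ] q7 -26.4
(np.float64(0.5556), np.float64(-0.1877), 0.122, 32) -> [-0.006  0.239  0.018] 0.514
(np.float64(0.5596), np.float64(-0.1949), 0.122, 27) -> [-0.035  0.443  0.017] 1.014
(np.float64(0.5631), np.float64(-0.2024), 0.122, 22) -> [-0.078  0.645  0.017] 1.514
(np.float64(0.5658), np.float64(-0.2102), 0.122, 17) -> [-0.142  0.841  0.016] 2.014
(np.float64(0.5679), np.float64(-0.2182), 0.122, 12) -> [-0.221  1.033  0.016] 2.514
(np.float64(0.5693), np.float64(-0.2264), 0.122, 7) -> [-0.317  1.217  0.015] 3.014
(np.float64(0.5699), np.float64(-0.2347), 0.122, 2) -> [-0.431  1.392  0.015] 3.514
(np.float64(0.5699), np.float64(-0.2413), 0.122, -2) -> [-0.53   1.523  0.014] 3.914
```

Contact force is about 4.8 N, as expected from friction. Continuing.

drive_tool(moves=[0,0.22,0.02,0.5,30,-0.03,0.44,0.02,1.0,30,-0.08,0.64,0.02,1.5,30,-0.14,0.84,0.02,2.0,30,-0.22,1.03,0.02,2.5,30])

```text
time_s: 4.03
tool_pos: [0.5684, -0.2176, 0.122]
tool_rot: [-179.8, -0.1, 12.2]
force: [-3.1, 3.1, 2.9]
grip_width: 0.0302
grasp_force: 2.0
```

```bash
python3 -c "
from h import *
units(*[lev(D,.095,a,.122) for a in (7,2,-2,-4,-6,-8)])"
```

```text
t 4.03 pos [ 0.5684 -0.2176  0.122 ] rot [-1.7984e+02 -1.0000e-01  1.2190e+01] F [-3.1  3.1  2.9] q7 -44.8
(np.float64(0.5693), np.float64(-0.2264), 0.122, 7) -> [-0.024  0.221  0.001] 0.519
(np.float64(0.5699), np.float64(-0.2347), 0.122, 2) -> [-0.053  0.427 -0.   ] 1.019
(np.float64(0.5699), np.float64(-0.2413), 0.122, -2) -> [-0.088  0.588 -0.001] 1.419
(np.float64(0.5698), np.float64(-0.2446), 0.122, -4) -> [-0.108  0.668 -0.001] 1.619
(np.float64(0.5695), np.float64(-0.2479), 0.122, -6) -> [-0.132  0.748 -0.001] 1.819
(np.float64(0.5691), np.float64(-0.2512), 0.122, -8) -> [-0.16   0.826 -0.001] 2.019
```

drive_tool(moves=[-0.02,0.2,0,0.5,30,-0.05,0.4,0,1.0,30,-0.08,0.55,0,1.3,30,-0.11,0.67,0,1.6,30,-0.11,0.67,0,1.6,30])

```text
time_s: 4.65
tool_pos: [0.5704, -0.2464, 0.1214]
tool_rot: [-180.0, -0.2, -3.7]
force: [1.2, 2.1, 1.8]
grip_width: 0.0298
grasp_force: 1.1
```

drive_tool(moves=[0,0.05,0,0.15,30,-0.01,0.1,0,0.3,30,-0.02,0.14,0,0.4,30,-0.02,0.14,0,0.4,30])

```text
time_s: 5.15
tool_pos: [0.5678, -0.2521, 0.1199]
tool_rot: [180.0, -0.0, -7.8]
force: [2.5, 2.4, 2.0]
grip_width: 0.0299
grasp_force: 1.7
```

drive_tool(moves=[0,0.04,0,0.05,30,0,0.08,0,0.1,30,0,0.08,0,0.1,30])

```text
time_s: 5.52
tool_pos: [0.5675, -0.2539, 0.1199]
tool_rot: [-179.9, 0.0, -8.7]
force: [2.6, 6.0, 2.6]
grip_width: 0.0303
grasp_force: 3.1
```

drive_tool(moves=[0,0.04,0,0,30,0,0.08,0,0,30,0,0.08,0,0,30])

```text
time_s: 5.9
tool_pos: [0.5676, -0.254, 0.1198]
tool_rot: [-179.6, 0.1, -8.6]
force: [1.9, 10.7, 4.1]
grip_width: 0.0302
grasp_force: 5.6
```

The position stalled while the force rose from 6 to 11 N, so the lever is at its stop. I'll back off, open and lift.

drive_tool(moves=[0,-0.15,0,0,38,0,-0.2,0,0,40,0,-0.2,-1,0,40,0,-0.2,-2.3,0,40,0,-0.2,-2.5,0,40])

```text
time_s: 6.52
tool_pos: [0.5686, -0.2536, 0.2237]
tool_rot: [179.8, -0.3, -8.9]
force: [-0.6, 0.0, -0.4]
grip_width: 0.04
grasp_force: 0.0
```

```bash
python3 - <<'E'
from h import *
units((.50,.05,.22,10),lev(F,.115,20.6,.21))
i,P=cloud("top"); cv2.imwrite("pics/t2.png",i[150:300,120:520,::-1].repeat(2,0).repeat(2,1))
z=P[...,2]; s=(i.max(2)<70)&(z>.12)&(z<.146)&(P[...,1]<-.17)&(P[...,1]>-.32)&(P[...,0]>.45)&(P[...,0]<.62)
print(s.sum(),P[s].mean(0) if s.sum() else 0, cv2.minAreaRect((P[s][:,:2]*1000).astype(np.float32)))
E
```

```text
t 6.53 pos [ 0.5686 -0.2536  0.2237] rot [179.84  -0.31  -8.92] F [-0.6  0.  -0.4] q7 -63.5
(0.5, 0.05, 0.22, 10) -> [-2.87  -7.232  0.056] -1.892
(np.float64(0.5686), np.float64(0.2525), 0.21, 20.6) -> [ -1.962 -12.5     0.296] -2.952
66 [ 0.53632053 -0.24399921  0.14125653] ((508.3228759765625, -244.8004608154297), (75.01402282714844, 19.078969955444336), 0.7784431576728821)
```

drive_tool(moves=[-2.8,-7,0,-1.9,40,-2.8,-7,0,-1.9,40,-2.8,-7,0,-1.9,40,-2.8,-7,0,-1.9,40,-2.8,-7,0,-1.9,40])

```text
time_s: 7.2
tool_pos: [0.4982, 0.0453, 0.2184]
tool_rot: [180.0, 0.1, 10.3]
force: [0.6, 0.7, 0.6]
grip_width: 0.0399
grasp_force: 0.0
```

```bash
python3 - <<'E'
from h import *
units(lev(F,.115,20.6,.21))
i,P=cloud("top")
z=P[...,2]; s=(i.max(2)<70)&(z>.12)&(z<.146)&(P[...,1]<-.18)&(P[...,1]>-.32)&(P[...,0]>.45)&(P[...,0]<.62)
m=P[s].mean(0);v=np.linalg.svd(P[s][:,:2]-m[:2],full_matrices=False)[2][0]; print(s.sum(),m,np.degrees(np.arctan2(v[1],v[0])),np.degrees(np.arctan2(m[1]+.238,m[0]-.475)))
E
```

```text
t 7.2 pos [0.4982 0.0453 0.2184] rot [1.7999e+02 1.2000e-01 1.0310e+01] F [0.6 0.7 0.6] q7 -88.2
(np.float64(0.5686), np.float64(0.2525), 0.21, 20.6) -> [ 2.66  -4.78   0.204] -1.029
225 [ 0.56613026 -0.24737208  0.14189496] 172.6254847847302 -5.871809220938502
```

The drain lever now points to −6…−7.4°, square across the pipe (about 83°), so it is shut. On to the feed lever.

drive_tool(moves=[2.65,-4.78,0.2,-1.03,40,2.65,-4.78,0.2,-1.03,40,2.65,-4.78,0.2,-1.03,40,2.65,-4.78,0.2,-1.03,40,2.65,-4.78,0.2,-1.03,40])

```text
time_s: 7.88
tool_pos: [0.5695, 0.2523, 0.209]
tool_rot: [179.9, 0.2, 20.7]
force: [-0.1, -0.9, 0.1]
grip_width: 0.0398
grasp_force: 0.0
```

drive_tool(moves=[0,0,0,0,40,0,0,0,0,40])

```text
time_s: 8.12
tool_pos: [0.5705, 0.248, 0.2119]
tool_rot: [180.0, 0.0, 20.4]
force: [-0.3, -0.4, 0.4]
grip_width: 0.0402
grasp_force: 0.0
```

```bash
python3 -c "
from h import *
units(lev(F,.115,20.6,.122))"
```

```text
t 8.12 pos [0.5705 0.248  0.2119] rot [1.7999e+02 2.0000e-02 2.0350e+01] F [-0.3 -0.4  0.4] q7 -86.7
(np.float64(0.5686), np.float64(0.2525), 0.122, 20.6) -> [-0.005 -0.123  2.248] -0.025
```

drive_tool(moves=[0,-0.12,1,0,40,0,-0.12,2.2,0,40,0,-0.12,2.2,0,30,0,-0.12,2.2,0,30])

```text
time_s: 8.62
tool_pos: [0.5699, 0.2543, 0.126]
tool_rot: [-180.0, -0.1, 20.4]
force: [0.5, -0.1, 0.2]
grip_width: 0.0319
grasp_force: 0.0
```

```bash
python3 -c "
from h import *
units(*[lev(F,.115,a,.122) for a in (25,30,35,40,45,50)])"
```

```text
t 8.62 pos [0.5699 0.2543 0.126 ] rot [-1.7998e+02 -1.5000e-01  2.0450e+01] F [ 0.5 -0.1  0.2] q7 -85.2
(np.float64(0.5652), np.float64(0.2606), 0.122, 25) -> [-0.055 -0.189  0.1  ] -0.455
(np.float64(0.5606), np.float64(0.2695), 0.122, 30) -> [-0.085 -0.438  0.1  ] -0.955
(np.float64(0.5552), np.float64(0.278), 0.122, 35) -> [-0.137 -0.684  0.1  ] -1.455
(np.float64(0.5491), np.float64(0.2859), 0.122, 40) -> [-0.211 -0.922  0.1  ] -1.955
(np.float64(0.5423), np.float64(0.2933), 0.122, 45) -> [-0.306 -1.155  0.1  ] -2.455
(np.float64(0.5349), np.float64(0.3001), 0.122, 50) -> [-0.42  -1.379  0.1  ] -2.955
```

drive_tool(moves=[-0.05,-0.19,0.1,-0.45,30,-0.08,-0.44,0.1,-0.95,30,-0.14,-0.68,0.1,-1.45,30,-0.21,-0.92,0.1,-1.95,30,-0.31,-1.15,0.1,-2.45,30])

```text
time_s: 9.25
tool_pos: [0.5447, 0.2927, 0.1234]
tool_rot: [179.8, -0.4, 45.1]
force: [4.4, -1.9, -1.8]
grip_width: 0.0302
grasp_force: 1.9
```

```bash
python3 -c "
from h import *
units(*[lev(F,.115,a,.122) for a in (50,54,58,60,62)])"
```

```text
t 9.25 pos [0.5447 0.2927 0.1234] rot [179.75  -0.39  45.06] F [ 4.4 -1.9 -1.8] q7 -66.9
(np.float64(0.5349), np.float64(0.3001), 0.122, 50) -> [-0.044 -0.304  0.034] -0.494
(np.float64(0.5286), np.float64(0.305), 0.122, 54) -> [-0.068 -0.502  0.033] -0.894
(np.float64(0.5219), np.float64(0.3095), 0.122, 58) -> [-0.107 -0.7    0.032] -1.294
(np.float64(0.5185), np.float64(0.3116), 0.122, 60) -> [-0.13  -0.798  0.032] -1.494
(np.float64(0.515), np.float64(0.3135), 0.122, 62) -> [-0.158 -0.893  0.031] -1.694
```

drive_tool(moves=[-0.04,-0.28,0.03,-0.5,30,-0.07,-0.5,0.03,-0.9,30,-0.11,-0.7,0.03,-1.3,30,-0.14,-0.84,0.03,-1.6,30,-0.14,-0.84,0.03,-1.6,30])

```text
time_s: 9.88
tool_pos: [0.516, 0.3139, 0.1223]
tool_rot: [179.8, -0.3, 61.0]
force: [2.5, 0.2, 1.6]
grip_width: 0.0299
grasp_force: 1.3
```

```bash
cat > m.py <<'E'
from h import *
units(lev(F,.115,62.2,.122))
for n in("top","scene"):
    i,P=cloud(n); i=i.astype(int); z=P[...,2]; b=(P[...,0]>.42)&(P[...,0]<.65)&(P[...,1]>.19)&(P[...,1]<.42)
    s=b&(z>.135)&(z<.155)&(np.hypot(P[...,0]-F[0],P[...,1]-F[1])>.172)&(np.hypot(P[...,0]-F[0],P[...,1]-F[1])<.2)
    p=P[s]; print(n,"finger",len(p),p.mean(0),np.degrees(np.arctan2(p[:,1]-F[1],p[:,0]-F[0])).round(1))
    s=b&(z>.145)&(z<.155)&(np.hypot(P[...,0]-F[0],P[...,1]-F[1])<.02); print("  nut",P[s].mean(0),s.sum())
    s=b&(i.max(2)<70)&(z>.125)&(z<.147)&(np.hypot(P[...,0]-F[0],P[...,1]-F[1])<.165); p=P[s]
    if len(p): print("  sleeve",len(p),p.mean(0),cv2.minAreaRect((p[:,:2]*1000).astype(np.float32)))
    cv2.imwrite(f"pics/m_{n}_{env.get_obs()['time_s']:.2f}.png",cv2.resize(i[130:290,120:320,::-1].astype(np.uint8) if n=="top" else i[50:200,300:480,::-1].astype(np.uint8),None,fx=3,fy=3))
E
python3 m.py; ls pics
```

```text
t 9.88 pos [0.516  0.3139 0.1223] rot [179.8   -0.35  60.95] F [2.5 0.2 1.6] q7 -55.4
(np.float64(0.5146), np.float64(0.3137), 0.122, 62.2) -> [-0.021 -0.028  0.007] -0.125
top finger 0 [nan nan nan] []
  nut [0.46106928 0.21415274 0.14809078] 37
  sleeve 121 [0.50632661 0.29051618 0.14199149] ((506.2865905761719, 297.7054748535156), (47.165191650390625, 23.596614837646484), 73.45994567871094)
scene finger 0 [nan nan nan] []
  nut [0.461472   0.21226588 0.14828553] 34
  sleeve 252 [0.51078794 0.2891103  0.13918132] ((484.6441955566406, 268.02862548828125), (128.3692169189453, 45.372337341308594), 51.98396301269531)
m_scene_9.97.png
m_top_9.93.png
scene.png
t2.png
top.png
w1.pngm.py:6: RuntimeWarning: Mean of empty slice.
  p=P[s]; print(n,"finger",len(p),p.mean(0),np.degrees(np.arctan2(p[:,1]-F[1],p[:,0]-F[0])).round(1))
  ret = um.true_divide(
```

drive_tool(moves=[0,-0.05,0,-0.1,30,-0.01,-0.1,0,-0.2,30,-0.01,-0.1,0,-0.2,30])

```text
time_s: 10.35
tool_pos: [0.5094, 0.315, 0.1188]
tool_rot: [-180.0, 0.0, 63.0]
force: [3.6, -1.4, 1.3]
grip_width: 0.0302
grasp_force: 1.4
```

drive_tool(moves=[0,0.05,0,0,38,0,0.1,0,0,40,0,0.1,0,0,40,0,0.1,-1,0,40,0,0.1,-2.2,0,40])

```text
time_s: 10.98
tool_pos: [0.512, 0.3127, 0.2065]
tool_rot: [-179.9, 0.2, 63.0]
force: [-0.2, 0.9, 1.4]
grip_width: 0.0402
grasp_force: 0.0
```

drive_tool(moves=[-1,4,0,0,40,-1,5,0,0,40,-1,5,0,0,40,-1,5,0,0,40])

```text
time_s: 11.48
tool_pos: [0.6756, 0.1812, 0.2061]
tool_rot: [179.9, 0.2, 62.6]
force: [-0.6, -1.1, -0.1]
grip_width: 0.0397
grasp_force: 0.0
```

```bash
python3 m.py 2>/dev/null; python3 - <<'E'
from h import *
for n in("top","scene"):
    P=np.load(n+".npz")["P"]; r=np.hypot(P[...,0]-.4612,P[...,1]-.213); a=np.degrees(np.arctan2(P[...,1]-.213,P[...,0]-.4612)); z=P[...,2]
    for nm,s in dict(fing=(r>.17)&(r<.2)&(z>.115)&(z<.16)&(a>30)&(a<110),strip=(r>.07)&(r<.175)&(z>.085)&(z<.11)&(a>40)&(a<110)).items():
        print(n,nm,s.sum(),P[s].mean(0).round(4),np.round(np.percentile(a[s],[10,50,90]),1))
E
ls pics
```

```text
t 11.47 pos [0.6756 0.1812 0.2061] rot [1.7989e+02 1.7000e-01 6.2640e+01] F [-0.6 -1.1 -0.1] q7 -34.6
(np.float64(0.5146), np.float64(0.3137), 0.122, 62.2) -> [ 1.098 -5.099  2.089] 0.044
top finger 0 [nan nan nan] []
  nut [0.46149454 0.2137765  0.14816799] 37
scene finger 1 [0.54634106 0.37022752 0.13645699] [61.7]
  nut [0.46147625 0.21219291 0.1480904 ] 36
  sleeve 272 [0.51223577 0.29972285 0.13987619] ((495.49365234375, 277.31304931640625), (159.53248596191406, 21.24651336669922), 61.75798416137695)
top fing 38 [0.5492 0.3727 0.1332] [60.  61.  62.4]
top strip 242 [0.5041 0.3146 0.0977] [59.7 62.1 93.8]
scene fing 53 [0.5492 0.3716 0.1317] [60.  60.7 62.3]
scene strip 212 [0.5061 0.315  0.0979] [59.5 61.8 92. ]
m_scene_11.57.png
m_scene_9.97.png
m_top_11.53.png
m_top_9.93.png
scene.png
t2.png
top.png
w1.png
```

drive_tool(moves=[-2,0,-2,0,40,-4.5,0,-2,0,40,-4.5,0,-2,0,40,-4.5,0,-2,0,40,-4.5,0,-2,0,40])

```text
time_s: 12.2
tool_pos: [0.5909, 0.0277, 0.2875]
tool_rot: [-180.0, -0.2, 63.1]
force: [-0.3, 1.3, -0.7]
grip_width: 0.0399
grasp_force: 0.0
```

```bash
python3 m.py 2>/dev/null; cp pics/m_top_1[2-9]*.png pics/final.png; cp pics/m_scene_1[2-9]*.png pics/finals.png; ls pics
```

```text
t 12.2 pos [0.5909 0.0277 0.2875] rot [-1.7998e+02 -1.7000e-01  6.3090e+01] F [-0.3  1.3 -0.7] q7 -26.2
(np.float64(0.5146), np.float64(0.3137), 0.122, 62.2) -> [ 5.499 -4.936  4.156] 0.089
top finger 18 [0.54894734 0.37355236 0.14238927] [60.6 60.3 60.2 61.  60.8 60.5 60.4 62.1 61.9 61.4 61.3 60.9 62.8 62.3
 62.  61.9 62.7 62.6]
  nut [0.46197616 0.2138374  0.14788385] 41
  sleeve 264 [0.51476585 0.31507171 0.1422587 ] ((514.4895629882812, 314.996337890625), (83.04902648925781, 16.917165756225586), 62.69110107421875)
scene finger 22 [0.54870344 0.37218631 0.14122824] [63.6 62.4 62.1 61.9 61.7 61.6 62.9 62.1 60.4 60.7 59.9 62.5 61.9 59.9
 59.9 60.1 61.7 61.  60.7 60.5 60.8 60.4]
  nut [nan nan nan] 0
  sleeve 239 [0.52246855 0.32084439 0.14022512] ((519.5927124023438, 322.095947265625), (67.98967742919922, 20.31902313232422), 63.773258209228516)
final.png
finals.png
m_scene_11.57.png
m_scene_12.30.png
m_scene_9.97.png
m_top_11.53.png
m_top_12.25.png
m_top_9.93.png
scene.png
t2.png
top.png
w1.png
```

View pics/final.png

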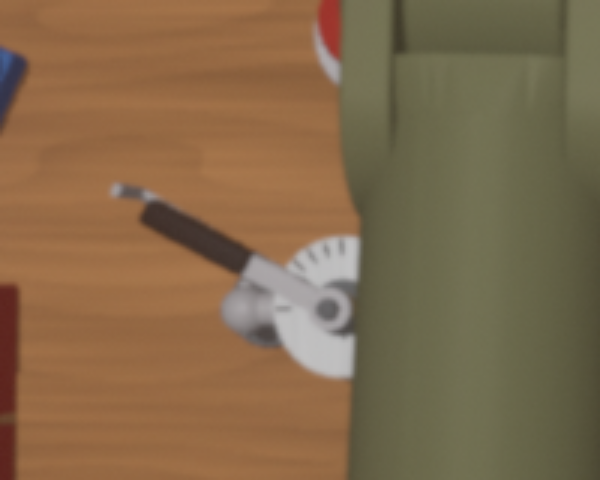

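View pics/finals.png

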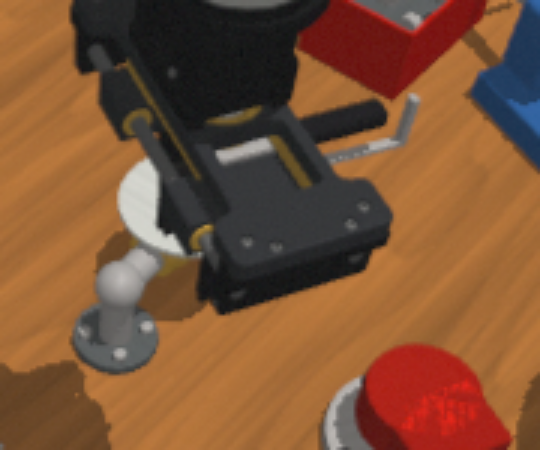

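The top crop shows the lever (stem at (330,308), sleeve end at (150,212)) in line with the pointer finger (118,190). I measure the lever at about 62.5° and the pointer at about 61.4°, inside the 4° limit. The pointer hasn't moved, and the gripper is clear.

```bash
python3 -c "
from cell import env
print(env.sign_off())"
```

```text
the job is handed in; nothing more can be done
None
```

Job handed in (the sign-off gave no verdict): I measured the drain lever shut against its stop and the feed lever about 1° from the pointer (limit 4°), and the pointer had not moved; I did not re-measure the loose items, but no contact with them showed.

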